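Seat the square in the corner of the angle plate and hold it

TASK

The angle plate is about to be checked with the engineer's square. First take the casting ring off the plate and stand it upright on the paper mixing pad, letting go of it; then pick up the square by its stock, bring it onto the plate and press it firmly into the corner, so that the stock lies flat on the base and the outer edge of the blade and the stock's end lie flush against the upright fence. Finish while still holding the square in the gripper and pressing it both down and against the fence, and leave the plaster jaw model, the pink bottle and the dropper bottle where they stand.

Things in the scene. Friction and masses are not known exactly. Their poses are not given: they have to be found in the camera images.
- angle_plate: grey angle plate, fixed. Base 175 x 120 mm, 12 mm thick (x -80 to +95 mm, y +-60 mm); an upright fence 120 mm wide, 14 mm thick, to 72 mm above the bench stands across its +x end, inner face at x = +60 mm, small ribs behind. Smooth ground faces: friction against the square about 0.25. Origin at the underside; x points at the fence, z up. Place and heading vary.
- corner (a point): middle of the inner corner of the angle plate, where the base's top meets the fence's inner face (axes as the angle plate: x into the fence, y along the corner, z up)
- square: loose steel square, 0.2 to 0.42 kg, standing on its stock on the bench beside the angle plate (either side; the pad on the other). Stock: bar 100 (x) x 24 (y, grasp here) x 22 mm high; blade 22 (x) x 7 (y) mm, upright at the stock's +x end, up to 70 mm above the underside, outer edge flush with that end. Origin: centre of the underside; x to the blade end, z up.
- heel (a point): on the square: the outer corner, middle of the lower edge of its +x end (50 mm from the origin)
- toe (a point): on the square: middle of the lower edge of the stock's -x end
- blade_top (a point): on the square: top of the blade's outer edge, 70 mm above the heel
- ring: plain plaster-white casting ring, an open cylinder 42 mm in diameter and 50 mm tall, standing upright on the angle plate's base. Origin at the centre of its underside, z up along its axis.
- pad: mixing pad, a flat stack of white paper 100 (x) x 76 (y) mm, 12 mm high, fixed to the bench. Origin at the centre of its underside, z up, so its top is at 12 mm.
- jaw_model: plaster jaw model 67 x 66 x 28 mm, loose, on the bench near its front edge; leave it alone
- bottle: pink flat bottle 45 x 52 x 127 mm, loose, on the bench behind and to the right; leave it alone
- dropper: dropper bottle 36 mm in diameter and 100 mm tall with a pointed tip, loose, on the bench behind and to the left; leave it alone
Mind the look-alikes: they are no part of the job. Of the things that look like the ring, the larger one is meant.

How it is judged:
On the way:
1. the casting ring stands upright on the mixing pad, let go, before the square is brought into the corner (x of ring in the frame of pad between -0.048 and 0.048 m and y of ring in the frame of pad between -0.036 and 0.036 m and z of ring in the frame of pad below 0.016 m and angle between ring's own z axis and vertical below 0.1 rad and contact force between the fingers and ring below 0.1 N and distance between heel and corner above 0.06 m), for 0.2 s.
At the end, for the whole second after the job is handed in: Ring upright on the pad. Square gripped, at rest, heel within 50 mm of the corner's middle: heel and blade top within 2 mm of the fence, heel and toe within 2 mm of the base, turned under 2 degrees, pressing the fence with over 2 N and the base with over 6 N (it weighs at most 4.1 N) (x of ring in the frame of pad between -0.048 and 0.048 m and y of ring in the frame of pad between -0.036 and 0.036 m and z of ring in the frame of pad below 0.016 m and angle between ring's own z axis and vertical below 0.1 rad and x of heel in the frame of corner between -0.002 and 0.003 m and x of blade_top in the frame of corner between -0.002 and 0.003 m and z of heel in the frame of corner between -0.003 and 0.002 m and z of toe in the frame of corner between -0.003 and 0.002 m and y of heel in the frame of corner between -0.05 and 0.05 m and angle between the x axis of square and the x axis of corner, either way round below 0.035 rad and contact force between square and fence above 2 N and contact force between square and base above 6 N and contact force between the fingers and square above 1 N and linear speed of square below 0.01 m/s); the arm keeps its last pose, push and grip.
It fails at once if a bystander (jaw model, pink bottle, dropper bottle) is pushed more than 30 mm or knocked over (distance of any of jaw_model, bottle, dropper from where it was at the start of the episode above 0.03 m or angle between any of jaw_model, bottle, dropper's own z axis and vertical above 0.5 rad).
It also fails if it takes over 64 s, if anything falls off the work surface, if the arm or the gripper's body presses on something with over 40 N, if the wrist force passes 120 N, or if a joint passes its speed limit or range.

ROBOT

A 6-joint arm with a two-finger parallel gripper is mounted at the origin on a cart in front of the work surface, level with it; the furniture and walls round the work are solid. World frame = base frame: x ahead of the robot, y to its left, z up, the work surface at z = 0. Lengths are in m, angles in rad, forces in N, time in s.
With the tool pointing down it reaches from about 0.3 to 0.75 m from the base axis. Payload 8.5 kg.
Tool frame: the origin (TCP) lies midway between the tips of the shut fingers; the grasp point (between the pads) lies 19 mm behind it (env.hold_point_z is the distance from the TCP to the grasp point, in m); z points along the fingers, y is the direction in which the jaws open and shut (so a half turn about z gives the same grasp; the last joint's range is limited). The gripper opens to 88 mm and grips with 3 to 60 N. Pads are 18 mm wide; open, the fingers measure 123 mm over their backs; the gripper's body (75 mm by 187 mm) begins 45 mm behind the grasp point.
Start: joints at [-1.536, 0.381, 1.297, -0, 1.464, -0.215], TCP at [0.136, -0.533, 0.239] pointing down, gripper open.
Joint ranges: [-3.11, 3.11], [-0.89, 2.33], [0.22, 2.48], [-1.42, 4.56], [0.17, 2.85], [-2.88, 2.88]. Speed limits (rad/s): [2.39, 2.39, 3.14, 3.14, 3.14, 3.14].

INTERFACE

Orientations are given as a rotation vector (axis times angle).
In Python, from workcell import env gives the robot as it stands.
- The arm moves only by the tool carry_out, never from a script. Its argument "targets" is text: rows parted by semicolons, each of 5 numbers parted by spaces: the shift along the world's x, y, z in m, then the turn about the world's z in rad, then the finger opening in m, from 0 to 0.0881. A call has 1 to 10 rows; each row shifts and turns the commanded pose from where the row before left it; what a row does not reach is not made up. A row lasts 1/12 s, in which the tool goes at most 41.7 mm and 7.16 degrees, less where a joint would pass 70% of its speed; a pose out of reach is approached as far as the arm can. A call with a gripper value outside its range is refused whole. The fingers move at their own pace and stop on an object; "grip_force" is the grip in N (left out, the last holds). Time passes only in rows, so rows that do not move let the fingers close. It gives the time, the measured TCP pose, the force and the opening at its end, in the units of the state.
- env.get_state(): the state, without advancing time (a new reading comes with each control period).
- env.capture(name): name is "scene" or "top"; returns a dict with "color" (400x640x3 uint8, red, green, blue), "depth" (400x640 float32, m along the optical axis (not along the pixel's ray), 0 where there is no reading), "mtx" (3x3 intrinsics, pixels), "extrinsics" (4x4, takes a point from camera to world coordinates). Camera axes: x right, y up, looking along -z (the intrinsics and any distortion apply to the point x, -y, -z); pixel columns grow to the right and rows downward; lengths in m; the calibration is good to about 2 mm. A picture is of the moment at which its call begins.
- env.close_job(): hands the job in, once; it reports no verdict.
The state is a dict: "clock": time; "qpos": joint angles; "qd": joint speeds; "joint_torque": joint torques, N m; "position": TCP position; "eef_rot": TCP orientation; "force": force on the tool from outside, world axes, zero at the start; "moment": the same for the moment, N m; "gripper_width": opening from 0.0 (shut) to 1.0 (fully open).
Only numpy, scipy, OpenCV 4.12 (cv2) and the standard library are available. Lean on these libraries where they do the work, as an engineer would, in place of code of your own. Each camera call takes 0.05 s, during which the arm holds its last target.

## Working session

There is one attempt and no reset: what is moved stays moved. The work goes in short steps, Python scripts to look and compute and a tool call to move; the robot and the scene stay as the last step left them, time stands still between calls to the robot, and variables do not carry over. Pictures are saved under pics/ and viewed, and the job is handed in when it is done.

Besides the shell and the picture viewer there is one more tool, called after ">>>" as a command line: name --argument value ..., lists and objects as JSON in quotes. carry_out: Moves the arm, as the interface text tells. Its arguments: {"type":"object","properties":{"targets":{"type":"string"},"grip_force":{"type":"number"}},"required":["targets"]}

```bash
mkdir -p pics; cat > h.py <<'E'
import numpy as np, cv2
from workcell import env
def cap(n,f=None):
    c=env.capture(n)
    if f: cv2.imwrite(f,c["color"][:,:,::-1])
    d=c["depth"];K=c["mtx"];T=c["extrinsics"]
    v,u=np.mgrid[0:d.shape[0],0:d.shape[1]]
    x=(u-K[0,2])/K[0,0]*d;y=(v-K[1,2])/K[1,1]*d
    P=np.stack([x,-y,-d],-1)@T[:3,:3].T+T[:3,3]
    P[d==0]=np.nan
    return c,P
E
python3 - <<'E'
from h import *
s=env.get_state();print(s)
for n in("scene","top"):
    c,P=cap(n,f"pics/{n}0.png");np.save(n+"0.npy",P);print(c["mtx"],c["extrinsics"].round(3), c.keys())
E
```

```text
{'clock': 0.0, 'qpos': array([-1.53627214e+00,  3.81175029e-01,  1.29822861e+00, -1.81777027e-06,
        1.46361492e+00, -2.15270599e-01]), 'qd': array([ 5.33026027e-05, -2.85888921e-04, -3.24851957e-04, -1.80659125e-03,
       -1.02342975e-03, -4.96524758e-04]), 'joint_torque': array([-1.47613904e-03, -4.37932599e+01, -2.24559438e+01,  7.12791737e-02,
        3.52045975e-02, -1.01296882e-04]), 'position': array([ 0.135966  , -0.53264349,  0.23815988]), 'eef_rot': array([-3.11571185e+00, -3.91180767e-01, -1.99224790e-04]), 'force': array([-0.85096141,  0.34407   , -0.41559262]), 'moment': array([-0.01156753,  0.00402259, -0.04882185]), 'gripper_width': 0.9985935028962651}
[[508.62352408   0.         324.39754493]
 [  0.         508.62352408 190.22172727]
 [  0.           0.           1.        ]] [[-0.6    0.348 -0.72  -0.397]
 [-0.8   -0.239  0.551  0.71 ]
 [ 0.019  0.907  0.421  0.618]
 [ 0.     0.     0.     1.   ]] dict_keys(['color', 'depth', 'mtx', 'extrinsics'])
[[384.93119736   0.         325.01622735]
 [  0.         384.93119736 197.72016138]
 [  0.           0.           1.        ]] [[-0.003  0.995 -0.101  0.405]
 [-1.    -0.002  0.016  0.02 ]
 [ 0.016  0.101  0.995  1.129]
 [ 0.     0.     0.     1.   ]] dict_keys(['color', 'depth', 'mtx', 'extrinsics'])
```

View pics/scene0.png

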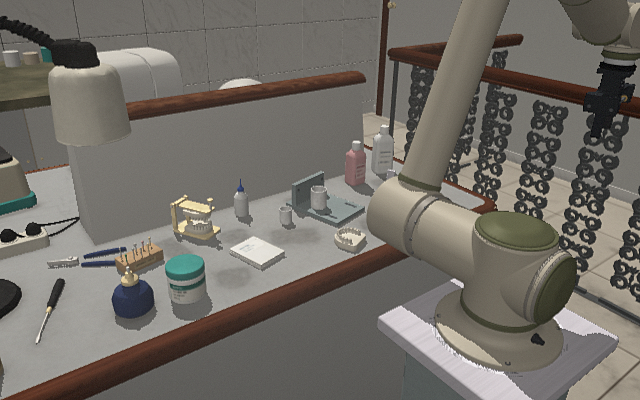

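View pics/top0.png

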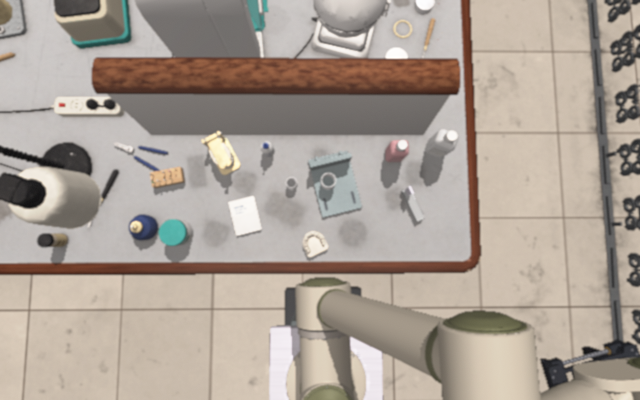

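```bash
python3 - <<'E'
from h import *
P=np.load("top0.npy");im=cv2.imread("pics/top0.png")
cv2.imwrite("pics/topz.png",cv2.resize(im[130:265,220:460],None,fx=3.3,fy=3.3,interpolation=cv2.INTER_CUBIC))
z=P[...,2]
def rect(m,name):
    pts=P[m][:,:2].astype(np.float32)
    r=cv2.minAreaRect(pts);print(name,m.sum(),"z",np.median(P[m][:,2]).round(4),np.round(r[0],4),np.round(r[1],4),round(r[2],2));
    print(cv2.boxPoints(r).round(4).tolist())
def win(u0,u1,v0,v1):
    m=np.zeros(z.shape,bool);m[v0:v1,u0:u1]=1;return m
tab=win(270,300,200,230);print("table",np.nanmedian(z[tab]))
rect(win(225,268,190,240)&(z>0.006)&(z<.02),"pad")
rect(win(305,365,148,222)&(z>0.006)&(z<.018),"base")
rect(win(305,365,148,180)&(z>0.064)&(z<.08),"fence")
rect(win(315,340,165,200)&(z>0.054)&(z<.07),"ring")
rect(win(280,302,172,200)&(z>0.01)&(z<.07),"small")
rect(win(395,432,178,225)&(z>0.014)&(z<.03),"stock")
rect(win(395,432,178,225)&(z>0.06)&(z<.08),"blade")
print(z[180:226:2,400:430:2].round(3)*1000)
rect(win(290,335,228,262)&(z>0.01)&(z<.05),"jaw")
rect(win(383,415,135,170)&(z>0.02)&(z<.15),"bottle")
E
```

```text
table -0.0004109804644180093
pad 898 z 0.0113 [0.4678 0.2352] [0.1005 0.0786] 14.34
[[0.40939998626708984, 0.26080000400543213], [0.42879998683929443, 0.18469999730587006], [0.526199996471405, 0.20960000157356262], [0.5067999958992004, 0.2856999933719635]]
base 1951 z 0.0113 [ 0.5543 -0.03  ] [0.192  0.1202] 13.88
[[0.44670000672340393, 0.0052999998442828655], [0.4754999876022339, -0.11129999905824661], [0.661899983882904, -0.06530000269412994], [0.6330999732017517, 0.05139999836683273]]
fence 231 z 0.0709 [ 0.6084 -0.018 ] [0.0556 0.1196] 20.22
[[0.5616000294685364, 0.02850000001490116], [0.6029000282287598, -0.08370000123977661], [0.6550999879837036, -0.06449999660253525], [0.6137999892234802, 0.04769999906420708]]
ring 52 z 0.0603 [ 0.5781 -0.002 ] [0.071  0.0414] 22.4
[[0.5374000072479248, 0.003599999938160181], [0.5532000064849854, -0.034699998795986176], [0.6189000010490417, -0.007600000128149986], [0.6031000018119812, 0.030700000002980232]]
small 44 z 0.0335 [0.5603 0.0981] [0.0302 0.0294] 27.09
[[0.5401999950408936, 0.10429999977350235], [0.553600013256073, 0.0781000033020973
[... 1769 characters left out ...]
-4.  0.  1.  0. 21. 25. 22. 26. -0. -0. -5.]
 [-0. -3.  0. -0. -2. -1.  1. -5.  7. 19.  1. -4. -2. -4. -3.]
 [ 2.  1. -2. -1. -3. -3. -2.  3.  1.  1.  0. -0. -3. -3. -4.]
 [-3. -2.  1.  1. -3. -2.  0. -1. -1. -2. -0. -2. -0. -1. -2.]]
jaw 471 z 0.0172 [0.3893 0.0339] [0.0655 0.0652] 26.06
[[0.34549999237060547, 0.048900000751018524], [0.3741999864578247, -0.009800000116229057], [0.43299999833106995, 0.01899999938905239], [0.4043999910354614, 0.07760000228881836]]
bottle 412 z 0.0942 [ 0.6483 -0.2026] [0.0442 0.0496] 1.9
[[0.6254000067710876, -0.1785999983549118], [0.6270999908447266, -0.2281000018119812], [0.6711999773979187, -0.22660000622272491], [0.6696000099182129, -0.17710000276565552]]
```

View pics/topz.png

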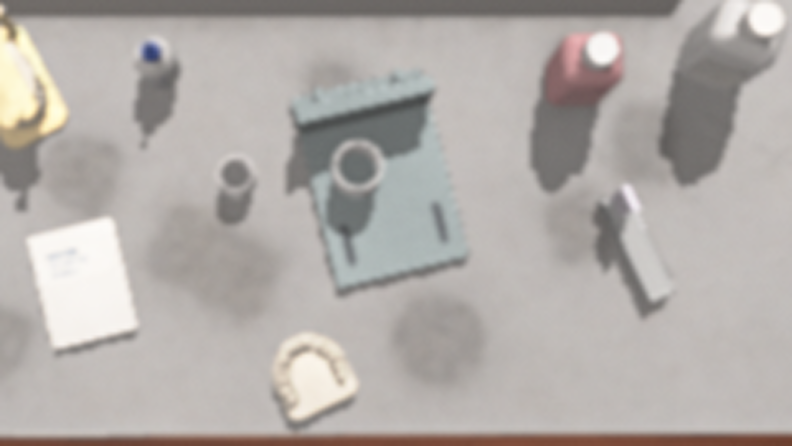

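```bash
python3 - <<'E'
from h import *
from scipy.optimize import least_squares
rng=np.random
for n in("top","scene"):
    P=np.load(n+"0.npy");Q=P.reshape(-1,3);Q=Q[~np.isnan(Q[:,0])]
    print(n)
    t=Q[(abs(Q[:,0]-.56)<.15)&(abs(Q[:,1]+.02)<.11)]
    th0=np.radians(13.9)
    ex=np.array([np.cos(th0),np.sin(th0)]);ey=np.array([-ex[1],ex[0]])
    c0=np.array([.5375,-.033])
    a=(t[:,:2]-c0)@ex;b=(t[:,:2]-c0)@ey
    m=(t[:,2]>.02)&(t[:,2]<.066)&(abs(b)<.056)&(a>.05)&(a<.072)
    if m.sum()>20:
        A=np.c_[b[m],t[m,2],np.ones(m.sum())]
        r=least_squares(lambda p:A@p-a[m],[0,0,.06],loss='soft_l1',f_scale=.001);print("face",m.sum(),r.x, np.median(a[m]))
    m=(t[:,2]>.068)&(abs(b)<.07)&(a>.04)&(a<.09)
    if m.sum()>9:
        r=cv2.minAreaRect(np.c_[a,b][m].astype(np.float32));print("fencetop",m.sum(),np.percentile(a[m],[2,50,98]),np.percentile(b[m],[1,99]),r,np.polyfit(b[m],a[m],1),np.median(t[m,2]))
    m=(t[:,2]>.007)&(t[:,2]<.017)&(abs(b)<.07)&(a<.05)
    r=cv2.minAreaRect(np.c_[a,b][m].astype(np.float32));print("base",m.sum(),np.percentile(a[m],[1,99]),np.percentile(b[m],[1,99]),r)
    w=(abs(t[:,0]-.56)<.06)&(abs(t[:,1]-0)<.05)&(t[:,2]>.022)&(t[:,2]<.064)&(a<.048)
    p=t[w,:2]
    r=least_squares(lambda q:np.hypot(*(p-q[:2]).T)-.021,[.55,0],loss='soft_l1',f_scale=.002);print("ring cyl",w.sum(),r.x,r.cost)
    w=(t[:,2]>.058)&(t[:,2]<.066)&(a<.048);print("ring top",w.sum(),t[w].mean(0),cv2.minEnclosingCircle(t[w,:2].astype(np.float32)), "rel",a[w].mean(),b[w].mean())
    t=Q[(abs(Q[:,0]-.5)<.08)&(abs(Q[:,1]+.255)<.05)]
    for lo,hi in((.016,.027),(.06,.08)):
        w=(t[:,2]>lo)&(t[:,2]<hi)
        if w.sum()>4: print("sq",w.sum(),cv2.minAreaRect(t[w,:2].astype(np.float32)),np.median(t[w,2]))
    t=Q[(abs(Q[:,0]-.468)<.08)&(abs(Q[:,1]-.235)<.08)&(Q[:,2]>.007)&(Q[:,2]<.016)]
    print("pad",len(t),cv2.minAreaRect(t[:,:2].astype(np.float32)),np.median(t[:,2]))
E
```

```text
top
fencetop 191 [0.07697827 0.08355899 0.08979519] [-0.05926031  0.05760113] ((0.08317387104034424, -0.000973433256149292), (0.013577423058450222, 0.11968629062175751), 0.04049752280116081) [0.00023945 0.08347162] 0.07129627435805008
base 1462 [-0.06138446  0.04858846] [-0.05947241  0.05819927] ((-0.014437541365623474, -0.000878896564245224), (0.12006860226392746, 0.12873047590255737), 89.7861099243164)
ring cyl 63 [ 0.56436367 -0.00696456] 4.4969338331829284e-05
ring top 28 [ 0.55889787 -0.00971502  0.06116813] ((0.5644397735595703, -0.007569323759526014), 0.021064000204205513) rel 0.026364966271410762 0.017462741548480414
sq 254 ((0.49999892711639404, -0.2546791434288025), (0.09906648099422455, 0.024971891194581985), 24.575885772705078) 0.021141695282229644
sq 26 ((0.535462498664856, -0.23802702128887177), (0.020052945241332054, 0.0075452025048434734), 23.39653968811035) 0.06842795693280523
pad 876 ((0.46818870306015015, 0.23373843729496002), (0.10051929205656052, 0.07549780607223511), 14.344472885131836) 0.011340562400363186
scene
face 21 [ 0.13097135 -0.13542956  0.05910553] 0.0
[... 213 characters left out ...]
 0.0820209 ] 0.07331643361114182
base 904 [-0.06292488  0.04776266] [-0.05887886  0.06141573] ((-0.007288634777069092, 0.0012802034616470337), (0.12603282928466797, 0.1136883944272995), 89.7728042602539)
ring cyl 280 [ 0.56630133 -0.00677024] 0.00042157636493779635
ring top 61 [ 0.56006871 -0.00586886  0.06164894] ((0.5655212998390198, -0.0060194432735443115), 0.023221639916300774) rel 0.028425475400547278 0.02091501147095254
sq 39 ((0.5350321531295776, -0.23554106056690216), (0.02218773402273655, 0.011117602698504925), 40.33211898803711) 0.06669671053138304
pad 920 ((0.4692118763923645, 0.23467585444450378), (0.10595923662185669, 0.08040256053209305), 15.67148494720459) 0.013269383007537328
```

>>> carry_out --targets "0.02 0.0245 0 -0.007 0.088;0.02 0.0245 0 0 0.088;0.02 0.0245 0 0 0.088;0.02 0.0245 0 0 0.088;0.02 0.0245 0 0 0.088;0.02 0.0245 0 0 0.088;0.02 0.0245 0 0 0.088;0.02 0.0245 0 0 0.088;0.02 0.0245 0 0 0.088;0.02 0.0245 0 0 0.088" --grip_force 15

```text
clock: 0.93
position: [0.3366, -0.2864, 0.2386]
eef_rot: [-3.118, -0.38, 0.0]
force: [0.2, -0.8, 0.5]
gripper_width: 0.997
```

>>> carry_out --targets "0.02 0.0245 0 0 0.088;0.02 0.0245 0 0 0.088;0.02 0.0245 0 0 0.088;0.02 0.0245 0 0 0.088;0.02 0.0245 0 0 0.088;0.02 0.0245 0 0 0.088;0.02 0.0245 0 0 0.088;0.02 0.0245 0 0 0.088;0.02 0.0245 0 0 0.088;0.02 0.0245 0 0 0.088"

```text
clock: 1.77
position: [0.5366, -0.0414, 0.2384]
eef_rot: [-3.118, -0.381, 0.001]
force: [0.1, -0.5, 0.5]
gripper_width: 0.995
```

>>> carry_out --targets "0.0142 0.0172 0 0 0.088;0.0142 0.0172 0 0 0.088;0 0 -0.03 0 0.088;0 0 -0.03 0 0.088;0 0 -0.03 0 0.088;0 0 -0.03 0 0.088;0 0 -0.03 0 0.088;0 0 -0.025 0 0.088;0 0 -0.015 0 0.088;0 0 -0.014 0 0.088"

```text
clock: 2.6
position: [0.5637, -0.0084, 0.0329]
eef_rot: [-3.118, -0.38, 0.004]
force: [0.3, 0.8, -0.3]
gripper_width: 1.0
```

>>> carry_out --targets "0 0 0 0 0.03;0 0 0 0 0.03;0 0 0 0 0.03;0 0 0 0 0.03;0 0 0 0 0.03;0 0 0 0 0.03;0 0 0 0 0.03;0 0 0 0 0.03;0 0 0 0 0.03;0 0 0 0 0.03"

```text
clock: 3.43
position: [0.5645, -0.0085, 0.0351]
eef_rot: [3.118, 0.38, 0.001]
force: [-0.5, 0.2, 3.5]
gripper_width: 0.471
```

>>> carry_out --targets "0 0 0.01 0 0.03;0 0 0.02 0 0.03;0 0 0.02 0 0.03;0 0 0.02 0 0.03;0 0 0.02 0 0.03;0 0 0 0 0.03"

```text
clock: 3.93
position: [0.5658, -0.0088, 0.1287]
eef_rot: [3.116, 0.38, 0.01]
force: [0.3, -0.9, -0.6]
gripper_width: 0.465
```

>>> carry_out --targets "-0.0096 0.0243 0 0 0.03;-0.0096 0.0243 0 0 0.03;-0.0096 0.0243 0 0 0.03;-0.0096 0.0243 0 0 0.03;-0.0096 0.0243 0 0 0.03;-0.0096 0.0243 0 0 0.03;-0.0096 0.0243 0 0 0.03;-0.0096 0.0243 0 0 0.03;-0.0096 0.0243 0 0 0.03;-0.0096 0.0243 0 0 0.03"

```text
clock: 4.77
position: [0.4673, 0.2355, 0.124]
eef_rot: [3.118, 0.38, -0.002]
force: [-1.1, 0.5, -0.3]
gripper_width: 0.465
```

```bash
python3 - <<'E'
from h import *
print(env.get_state()["qpos"].round(2),env.get_state()["force"])
c,P=cap("scene","pics/s1.png")
im=cv2.imread("pics/s1.png");cv2.imwrite("pics/s1z.png",cv2.resize(im[140:290,180:400],None,fx=3.5,fy=3.5))
E
```

```text
[ 0.24  0.45  1.55 -0.    1.14  1.57] [-1.06348614  0.50274803 -0.29586177]
```

View pics/s1z.png

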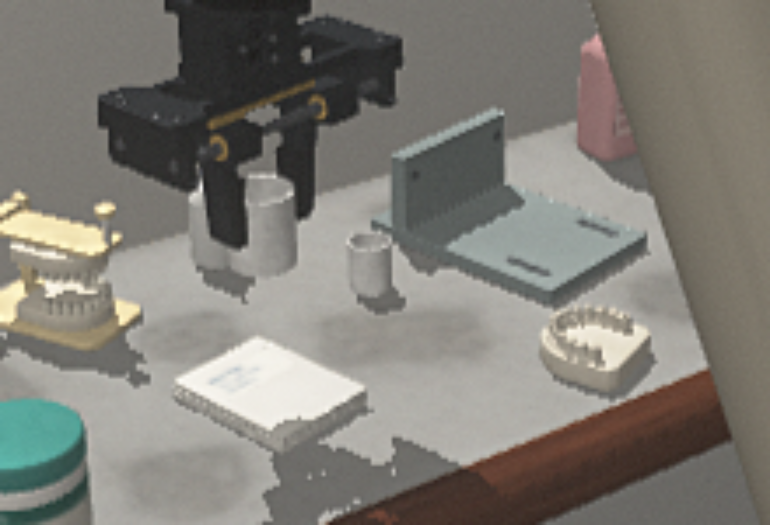

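>>> carry_out --targets "0 0 -0.02 0 0.03;0 0 -0.02 0 0.03;0 0 -0.02 0 0.03;0 0 -0.015 0 0.03;0 0 -0.008 0 0.03;0 0 -0.004 0 0.03;0 0 -0.002 0 0.03;0 0 0 0 0.03;0 0 0 0 0.03"

```text
clock: 5.57
position: [0.4687, 0.2346, 0.0364]
eef_rot: [-3.118, -0.38, -0.002]
force: [0.1, -0.9, -1.1]
gripper_width: 0.468
```

>>> carry_out --targets "0 0 -0.001 0 0.03;0 0 -0.001 0 0.03;0 0 0 0 0.03;0 0 0 0 0.03"

```text
clock: 5.9
position: [0.4688, 0.2346, 0.0347]
eef_rot: [-3.118, -0.381, -0.003]
force: [-1.5, -1.9, 5.0]
gripper_width: 0.47
```

Contact (5 N up). Open and retreat straight up.

>>> carry_out --targets "0 0 0 0 0.06;0 0 0 0 0.075;0 0 0 0 0.088;0 0 0 0 0.088;0 0 0 0 0.088;0 0 0 0 0.088;0 0 0.01 0 0.088;0 0 0.02 0 0.088;0 0 0.03 0 0.088;0 0 0.04 0 0.088"

```text
clock: 6.73
position: [0.4672, 0.2342, 0.134]
eef_rot: [3.118, 0.38, -0.007]
force: [0.1, -0.2, -0.3]
gripper_width: 0.994
```

>>> carry_out --targets "0 -0.03 0.01 0 0.088;0 -0.035 0.01 0 0.088;0 -0.035 0 0 0.088;0 -0.035 0 0 0.088;0 -0.035 0 0 0.088;0 -0.035 0 0 0.088;0 -0.035 0 0 0.088;0 -0.035 0 0 0.088;0 -0.035 0 0 0.088;0 -0.035 0 0 0.088"

```text
clock: 7.57
position: [0.468, -0.1122, 0.1546]
eef_rot: [3.118, 0.38, 0.001]
force: [0.4, 0.8, 0.1]
gripper_width: 0.998
```

```bash
python3 - <<'E'
from h import *
c,P=cap("scene","pics/s2.png")
im=cv2.imread("pics/s2.png");cv2.imwrite("pics/s2z.png",cv2.resize(im[140:290,180:400],None,fx=3.5,fy=3.5))
Q=P.reshape(-1,3);w=(abs(Q[:,0]-.468)<.06)&(abs(Q[:,1]-.235)<.06)&(Q[:,2]>.055)&(Q[:,2]<.08)
print(w.sum(),cv2.minEnclosingCircle(Q[w,:2].astype(np.float32)),Q[w].mean(0))
print(env.get_state()["position"],env.get_state()["qpos"])
E
```

```text
145 ((0.4694763720035553, 0.23731721937656403), 0.023245329037308693) [0.46880796 0.23539786 0.05987174]
[ 0.46876852 -0.11746223  0.15457271] [-0.49015663  0.34965185  1.61613236 -0.00196386  1.17291872  0.8419785 ]
```

View pics/s2z.png

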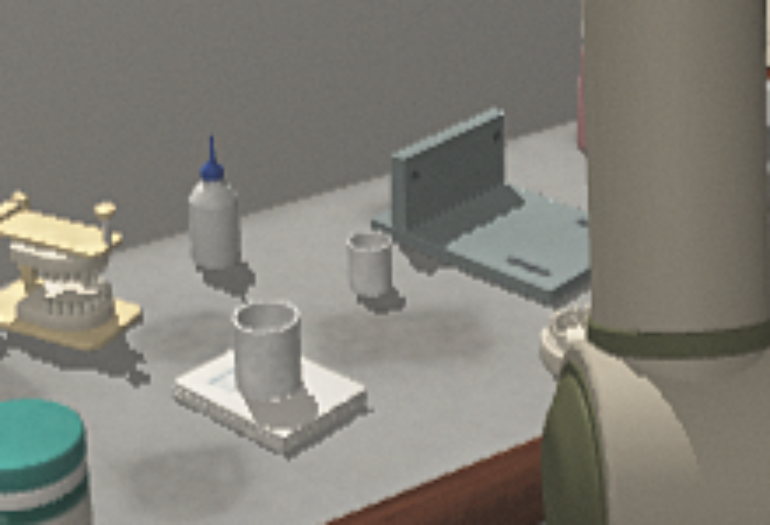

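>>> carry_out --targets "0.0028 -0.03 0 0.04 0.088;0.003 -0.03 0 0.04 0.088;0.003 -0.03 0 0.04 0.088;0.003 -0.03 0 0.04 0.088;0.003 -0.0318 0 0.027 0.088;0 0 0 0 0.088;0 0 0 0 0.088;0 0 0 0 0.088"

```text
clock: 8.28
position: [0.4829, -0.2616, 0.154]
eef_rot: [-3.069, -0.669, 0.0]
force: [0.5, 1.2, 0.2]
gripper_width: 0.999
```

```bash
python3 - <<'E'
from h import *
c,P=cap("top","pics/t3.png")
im=cv2.imread("pics/t3.png");cv2.imwrite("pics/t3z.png",cv2.resize(im[130:265,300:460],None,fx=4,fy=4))
s=env.get_state();print(s["position"],s["eef_rot"],s["qpos"].round(2))
E
```

```text
[ 0.48301101 -0.26122071  0.15406961] [-3.06883357e+00 -6.70507889e-01  1.14903356e-04] [-0.71  0.46  1.44  0.    1.25  0.43]
```

View pics/t3z.png

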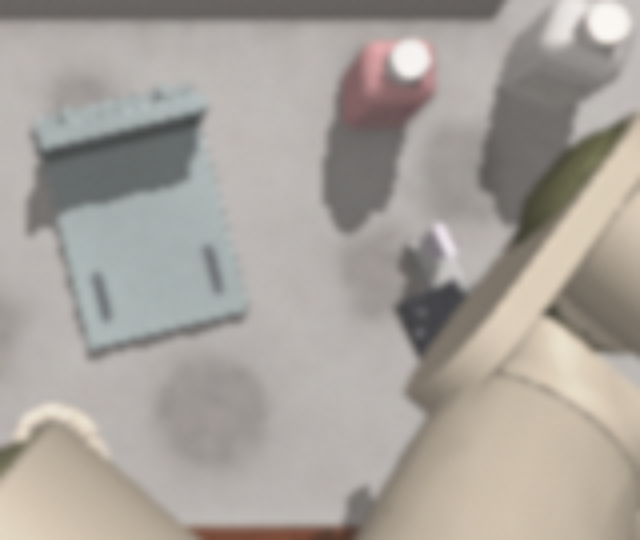

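>>> carry_out --targets "0 0 -0.03 0 0.088;0 0 -0.03 0 0.088;0 0 -0.03 0 0.088;0 0 -0.025 0 0.088;0 0 -0.015 0 0.088;0 0 -0.01 0 0.088;0 0 -0.005 0 0.088;0 0 -0.003 0 0.088;0 0 0 0 0.088"

```text
clock: 9.08
position: [0.4834, -0.2621, 0.0061]
eef_rot: [3.069, 0.671, 0.001]
force: [-0.1, -0.7, 0.5]
gripper_width: 0.994
```

>>> carry_out --targets "0 0 0 0 0.01;0 0 0 0 0.01;0 0 0 0 0.01;0 0 0 0 0.01;0 0 0 0 0.01;0 0 0 0 0.01;0 0 0 0 0.01;0 0 0 0 0.01;0 0 0 0 0.01;0 0 0 0 0.01" --grip_force 50

```text
clock: 9.92
position: [0.4832, -0.2623, 0.0057]
eef_rot: [-3.069, -0.67, 0.0]
force: [-0.1, -0.8, 0.6]
gripper_width: 0.265
```

>>> carry_out --targets "0 0 0.01 0 0.01;0 0 0.02 0 0.01;0 0 0.03 0 0.01;0 0 0.03 0 0.01;0 0 0.01 0 0.01;0 0 0 0 0.01;0 0 0 0 0.01"

```text
clock: 10.5
position: [0.4827, -0.262, 0.105]
eef_rot: [-3.069, -0.67, 0.001]
force: [-0.5, 0.5, -4.4]
gripper_width: 0.271
```

>>> carry_out --targets "0.0025 0.024 0 -0.02 0.01;0.0025 0.024 0 -0.02 0.01;0.0025 0.024 0 -0.02 0.01;0.0025 0.024 0 -0.02 0.01;0.0025 0.024 0 -0.02 0.01;0.0025 0.024 0 -0.02 0.01;0.0025 0.024 0 -0.02 0.01;0.0025 0.024 0 -0.02 0.01;0.0035 0.0291 0 -0.027 0.01;0 0 0 0 0.01"

```text
clock: 11.33
position: [0.5053, -0.037, 0.1036]
eef_rot: [-3.115, -0.383, 0.007]
force: [-1.6, 1.6, -4.1]
gripper_width: 0.264
```

```bash
python3 - <<'E'
from h import *
s=env.get_state();print(s["position"],s["eef_rot"],s["force"],s["qpos"].round(2))
c,P=cap("scene","pics/s4.png")
im=cv2.imread("pics/s4.png");cv2.imwrite("pics/s4z.png",cv2.resize(im[110:260,230:450],None,fx=3.5,fy=3.5))
E
```

```text
[ 0.50534965 -0.03702122  0.10359461] [-3.11478921 -0.38324861  0.00687137] [-1.55792509  1.55391938 -4.12942662] [-0.31  0.45  1.62  0.    1.07  1.02]
```

View pics/s4z.png

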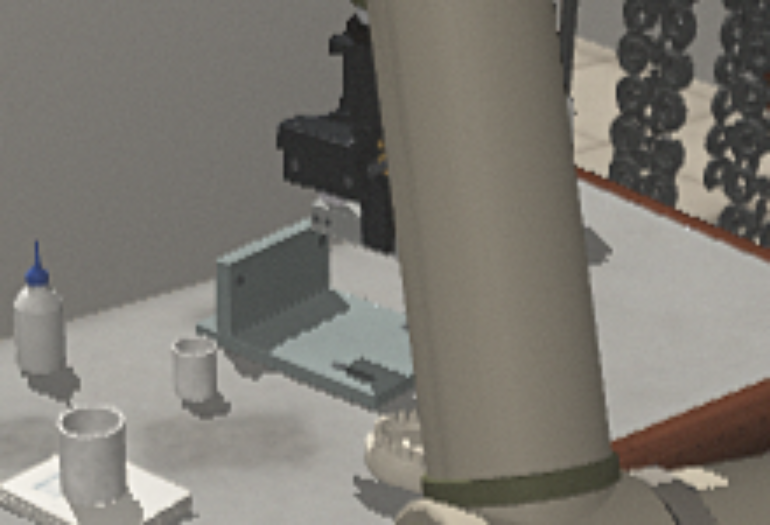

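>>> carry_out --targets "0 0 -0.02 0 0.01;0 0 -0.02 0 0.01;0 0 -0.02 0 0.01;0 0 -0.012 0 0.01;0 0 -0.006 0 0.01;0 0 -0.003 0 0.01;0 0 0 0 0.01;0 0 0 0 0.01"

```text
clock: 12.05
position: [0.5068, -0.0416, 0.025]
eef_rot: [3.118, 0.38, 0.0]
force: [0.3, -0.4, -3.0]
gripper_width: 0.269
```

```bash
python3 - <<'E'
from h import *
s=env.get_state();print(s["position"],s["eef_rot"],s["force"],s["moment"])
c,P=cap("top","pics/t5.png")
im=cv2.imread("pics/t5.png");cv2.imwrite("pics/t5z.png",cv2.resize(im[130:240,290:400],None,fx=5,fy=5))
E
```

```text
[ 0.50682352 -0.04157616  0.02497969] [3.11832270e+00 3.80061409e-01 4.51126936e-04] [ 0.25449136 -0.3841929  -2.96874925] [0.02750499 0.05818138 0.03707718]
```

View pics/t5z.png

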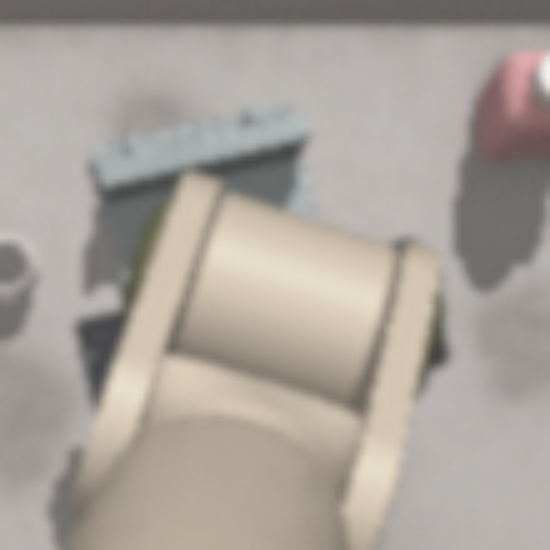

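>>> carry_out --targets "0 0 -0.003 0 0.01;0 0 -0.002 0 0.01;0 0 0 0 0.01;0 0 0 0 0.01;0 0 0 0 0.01"

```text
clock: 12.52
position: [0.5067, -0.0412, 0.0199]
eef_rot: [3.118, 0.381, 0.0]
force: [-0.7, -0.3, -4.7]
gripper_width: 0.265
```

>>> carry_out --targets "0 0 -0.001 0 0.01;0 0 -0.001 0 0.01;0 0 0 0 0.01;0 0 0 0 0.01"

```text
clock: 12.85
position: [0.5068, -0.0412, 0.0178]
eef_rot: [3.118, 0.38, 0.0]
force: [-0.5, -0.1, -2.7]
gripper_width: 0.269
```

>>> carry_out --targets "0.0058 0.0014 0 0 0.01;0.0058 0.0014 0 0 0.01;0.0058 0.0014 0 0 0.01;0.0058 0.0014 0 0 0.01;0.0058 0.0014 0 0 0.01;0.0039 0.001 0 0 0.01;0 0 0 0 0.01;0 0 0 0 0.01"

```text
clock: 13.52
position: [0.5398, -0.0331, 0.0178]
eef_rot: [3.118, 0.381, 0.001]
force: [0.4, 0.7, -1.0]
gripper_width: 0.267
```

>>> carry_out --targets "0.001 0.00025 0 0 0.01;0.001 0.00025 0 0 0.01;0.001 0.00025 0 0 0.01;0 0 0 0 0.01;0 0 0 0 0.01"

```text
clock: 13.93
position: [0.5426, -0.0325, 0.0178]
eef_rot: [3.118, 0.38, 0.0]
force: [0.9, -0.3, -1.5]
gripper_width: 0.267
```

>>> carry_out --targets "0.001 0.00025 0 0 0.01;0.001 0.00025 0 0 0.01;0 0 0 0 0.01;0 0 0 0 0.01"

```text
clock: 14.27
position: [0.5447, -0.0319, 0.0177]
eef_rot: [3.118, 0.38, 0.0]
force: [0.6, 0.6, -2.1]
gripper_width: 0.267
```

>>> carry_out --targets "0.001 0.00025 0 0 0.01;0 0 0 0 0.01;0 0 0 0 0.01"

```text
clock: 14.52
position: [0.5456, -0.0317, 0.0177]
eef_rot: [-3.118, -0.38, -0.0]
force: [0.4, 0.2, -1.5]
gripper_width: 0.265
```

>>> carry_out --targets "0.001 0.00025 0 0 0.01;0 0 0 0 0.01;0 0 0 0 0.01"

```text
clock: 14.77
position: [0.5463, -0.0315, 0.0177]
eef_rot: [-3.118, -0.38, 0.001]
force: [-1.9, -0.7, -0.4]
gripper_width: 0.266
```

>>> carry_out --targets "0 0 -0.001 0 0.01;0 0 0 0 0.01;0 0 0 0 0.01"

```text
clock: 15.02
position: [0.5463, -0.0315, 0.0177]
eef_rot: [3.118, 0.381, -0.0]
force: [-6.3, -0.9, 10.3]
gripper_width: 0.27
```

>>> carry_out --targets "0.001 0.00025 0 0 0.01;0 0 0 0 0.01;0 0 0 0 0.01"

```text
clock: 15.27
position: [0.5463, -0.0314, 0.0177]
eef_rot: [3.118, 0.381, -0.004]
force: [-11.3, -2.3, 13.6]
gripper_width: 0.269
```

>>> carry_out --targets "0 0 -0.0005 0 0.01;0 0 0 0 0.01;0 0 0 0 0.01;0 0 0 0 0.01;0 0 0 0 0.01;0 0 0 0 0.01"

```text
clock: 15.77
position: [0.5463, -0.0314, 0.0177]
eef_rot: [3.118, 0.381, -0.003]
force: [-13.1, -2.4, 18.0]
gripper_width: 0.266
```

```bash
python3 - <<'E'
from h import *
c,P=cap("scene","pics/s6.png")
s=env.get_state();print(s["position"],s["eef_rot"],s["force"],s["moment"],abs(s["qd"]).max())
im=cv2.imread("pics/s6.png");cv2.imwrite("pics/s6z.png",cv2.resize(im[150:250,230:390],None,fx=5,fy=5))
# blade/fence check in fence frame
Q=P.reshape(-1,3);Q=Q[~np.isnan(Q[:,0])]
th=np.radians(13.9);ex=np.array([np.cos(th),np.sin(th)]);ey=np.array([-ex[1],ex[0]])
a=(Q[:,:2]-[.6117,-.0152])@ex;b=(Q[:,:2]-[.6117,-.0152])@ey
w=(abs(b)<.02)&(a>-.03)&(a<.004)&(Q[:,2]>.072)&(Q[:,2]<.09)
print(w.sum(),np.c_[a,b,Q[:,2]][w].round(4)[:25])
w=(abs(Q[:,0]-.468)<.06)&(abs(Q[:,1]-.235)<.06)&(Q[:,2]>.055)&(Q[:,2]<.08)
print(Q[w].mean(0))
E
```

```text
[ 0.54631645 -0.03144777  0.01766215] [ 3.11803893  0.38093473 -0.00341576] [-13.0996354   -2.48988248  19.4058233 ] [-0.33612355  1.90563799 -0.0565319 ] 0.0015489770200377406
0 []
[0.46914015 0.23510807 0.05984788]
```

View pics/s6z.png

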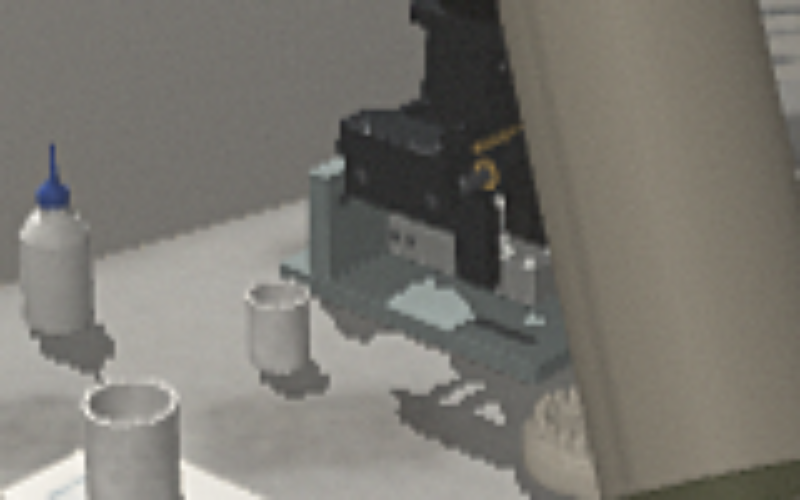

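```bash
python3 - <<'E'
from h import *
s=env.get_state();print(s["force"],s["position"],s["gripper_width"],s["clock"])
print(env.close_job())
E
```

```text
[-13.0996354   -2.48988248  19.4058233 ] [ 0.54631645 -0.03144777  0.01766215] 0.2679317274103944 15.8167
the job is handed in; nothing more can be done
None
```

The casting ring is standing on the mixing pad, released, and the square is held in the corner, pressed down and against the fence. I handed the job in at 15.8 s; it gives no verdict.

- **Ring:** it stood upright near the middle of the pad, at about (0.469, 0.235). A check just before hand-in found it in the same place.
- **Square:** I picked it up by the stock, 18 mm behind its middle, with a 50 N grip. The last reading showed the tool pressing about 13 N into the fence and 19 N down. It was at rest and tilted by only about 0.003 rad.
- **Fit in the corner:** working from the tool position, the heel is about 0.6 mm from where I measured the corner, and the underside is level with the base top.
- **Not confirmed by camera:** the arm and gripper hid the seated square, and my depth check of the blade top found no usable points. Flushness of the blade and toe is therefore judged from forces and tool position only.
- **Bystanders:** I saw no contact with any of them. The dropper bottle and the visible part of the jaw model were in place in the last picture. The pink bottle was last seen in place before the square was gripped.

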